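# Snap the lid of the bail box shut all round

## Task

The lid of the clear box of bails is not snapped on yet: press its white rim down with the fingertips, all the way round, until all four sides have clicked shut and lie flat, then move clear. Only press: do not pick the box up, tip it or push it along the shelf, and leave the bowl with the ball, the grip cone and the clip with the upright bail where they stand.

Things in the scene. Friction and masses are not known exactly. Their poses are not given: they have to be found in the camera images.
- bail_box: Clear plastic box of bails, loose on the shelf, 0.3 to 0.7 kg, with a press-on snap lid 130 mm along the box's x, 190 mm along its y (body under it 122 x 182 mm). Origin: centre of the underside; z up. The lid's white rim is a frame of four separate straight sides, 22 mm wide, flat on top, 12 mm deep at the outer edge; its top is 66 mm above the shelf when shut. It snaps where the rim is pressed.
- lid_panel (a point): Centre of the top face of the lid's sunken clear middle panel (86 mm along the box's x, 146 mm along y), 57 mm above the shelf, inside the rim, with a 2 mm upright edge to 62 mm. Pressing it shuts nothing.
- rim_front (a joint): Lift angle (rad) of the long side of the rim at the box's -x edge (190 mm, with two corners), which flexes about its inner edge, 63 mm above the shelf: 0 = shut and flat on a firm stop, about 0.34 = sprung up, outer edge 7 mm higher. Pressed below about 0.09 it snaps shut and stays; let go earlier it springs up again. It takes about 5 N at the outer edge, 7 N at the press point.
- rim_back (a joint): The same, equally stiff, for the long side at the box's +x edge (190 mm long, with two corners).
- rim_left (a joint): The same, equally stiff, for the short side at the box's +y edge (84 mm long, between the long sides). It is sometimes already shut at the start; pressing it again then does no harm.
- rim_right (a joint): The same, equally stiff, for the short side at the box's -y edge (84 mm long, between the long sides; a 30 mm wide thumb tab sticks out 9 mm from the foot of its outer edge).
- rim_front_press (a point): Press point of the front side, on its top face, midway along it, 14 mm outwards from the flex line and 8 mm inside the outer edge; moves with it (x axis outwards along the rim's slope, z out of its top face). When shut: 57 mm from the box's centre towards -x, 66 mm above the shelf; sprung up, about 5 mm higher.
- rim_back_press (a point): Press point of the back side, likewise: 57 mm from the box's centre towards +x.
- rim_left_press (a point): Press point of the left side, likewise: 87 mm from the box's centre towards +y.
- rim_right_press (a point): Press point of the right side, likewise: 87 mm from the box's centre towards -y.
- bowl: White ceramic bowl, 156 mm across, 62 mm high, loose, on the +y side of the box; origin: centre of the underside. To be left alone.
- ball: Scuffed red leather ball, 72 mm across, lying loose in the bowl; its top is about 80 mm above the shelf. Origin: its centre. To be left alone.
- grip_cone: Grey hard silicone grip cone, 172 mm high, 68 mm across the foot, standing loose on the -y side of the box; origin: centre of the underside. To be left alone.
- clip: Steel spring clip (32 mm high, 90 mm long, thumb plates towards its +x) standing on edge and pinching a pale bail upright (110 mm high); one loose piece, beyond the box on its +x side. Origin: foot of the bail. To be left alone.

How it is judged:
By the outcome, as a careful person would: the job done as asked, in the order asked, and still so for the second after the job is handed in, with the robot touching nothing.
It also fails if it takes over 45 s, if anything falls off the work surface, if the arm or the gripper's body presses on something with over 40 N, if the wrist force passes 120 N, or if a joint passes its speed limit or range.

## Robot

A 6-joint arm with a two-finger parallel gripper is mounted at the origin on the work surface. World frame = base frame: x ahead of the robot, y to its left, z up, the work surface at z = 0. Lengths are in m, angles in rad, forces in N, time in s.
With the tool pointing down it reaches from about 0.425 to 0.95 m from the base axis. Payload 3.5 kg.
Tool frame: the origin (TCP) lies at the very end of the fingers, on their centre line; the grasp point (between the pads) lies ctrl.tcp_to_grasp behind it (ctrl.tcp_to_grasp is the distance from the TCP to the grasp point, in m); z points along the fingers, y is the line along which they close (so a half turn about z gives the same grasp; the last joint's range is limited). The gripper opens to 85 mm and grips with 20 to 120 N. Pads are 22 mm wide; open, the fingers measure 114 mm over their backs; the gripper's body (76 mm by 85 mm) begins 54 mm behind the grasp point. The pads swing forward as they close: fully open they stand 13 mm farther back than shut.
Start: joints at [-1.45, 0.286, 1.577, -0, 1.279, -0.15], TCP at [0.181, -0.65, 0.231] pointing down, gripper open.
Joint ranges: [-2.77, 2.77], [-0.9, 2.22], [0.21, 2.48], [-1.53, 4.67], [0.24, 2.81], [-2.84, 2.84]. Speed limits (rad/s): [2.79, 2.79, 3.14, 3.14, 3.14, 3.14].

## Interface

Orientations are given as a unit quaternion [x, y, z, w].
In Python, from plant import ctrl gives the robot as it stands.
- The arm moves only by the shell command python3 -m inch 'ROWS' [FORCE]. ROWS is JSON, a list of rows, each an object with "slide": the shift along the tool's x, y, z in cm, a list of three; "turn": the turn about the tool's z in rad; "grip": the finger opening in cm, from 0 to 8.54. A call has 1 to 20 rows; each row is the pose to reach, as a shift and turn from the pose commanded when the call began, along the tool's axes at that moment; what a row does not reach only later rows make up. A row lasts 1/10 s, in which the tool goes at most 50 mm and 8.59 degrees, less where a joint would pass 70% of its speed; a pose out of reach is approached as far as the arm can. A call with a gripper value outside its range is refused whole. The fingers move at their own pace and stop on an object; FORCE is the grip in N (left out, the last holds). Time passes only in rows, so rows that repeat a pose let the fingers close. It gives the time, the measured TCP pose, the force, the opening and the grip force at its end, in the units of the state.
- ctrl.get_state(): the state, without advancing time (a new reading comes with each control period).
- ctrl.read_camera(name): name is "scene" or "top"; returns (picture, depth): 480x640x3 uint8, red, green, blue; 480x640 float32, m along the optical axis (not along the pixel's ray), 0 where there is no reading.
- ctrl.camera_info(name): a dict with "K" (3x3 intrinsics, pixels), "camera_from_world" (4x4, takes a point from world to camera coordinates). Camera axes: x right, y down, z forward; pixel columns grow to the right and rows downward; lengths in m; the calibration is good to about 2 mm. A picture is of the moment at which its call begins. camera_info takes no time and is no camera call.
- ctrl.sign_off(): hands the job in; it is judged then, once.
The state is a dict: "time": time; "qpos": joint angles; "dq": joint speeds; "joint_efforts": joint torques, N m; "eef_pos": TCP position; "tcp_rot": TCP orientation; "contact_force": force on the tool from outside, world axes, zero at the start; "wrist_torque": the same for the moment, N m; "opening": opening from 0.0 (shut) to 1.0 (fully open); "finger_force": force on a finger pad.
Only numpy, scipy, OpenCV 4.12 (cv2) and the standard library are available. Lean on these libraries where they do the work, as an engineer would, in place of code of your own. Each camera call takes 0.05 s, during which the arm holds its last target. There are 200 camera calls.

## Working session

There is one attempt and no reset: what is moved stays moved. The work goes in short steps, Python scripts to look and compute and a shell command to move; the robot and the scene stay as the last step left them, time stands still between calls to the robot, and variables do not carry over. Pictures are saved under pics/ and viewed, at most 10 in all, crops included, and the job is handed in when it is done.

```bash
mkdir -p pics; python3 - <<'E'
from plant import ctrl
import cv2,numpy as np
for n in("scene","top"):
    p,d=ctrl.read_camera(n); cv2.imwrite(f"pics/{n}0.png",p[:,:,::-1]); np.savez(f"{n}0.npz",p=p,d=d)
    i=ctrl.camera_info(n); print(n,np.round(i["K"],1).tolist(),np.round(i["camera_from_world"],3).tolist())
s=ctrl.get_state(); print(s, ctrl.tcp_to_grasp)
E
```

```text
scene [[470.5, 0.0, 326.1], [0.0, 470.5, 241.5], [0.0, 0.0, 1.0]] [[0.568, 0.823, -0.014, -0.377], [0.489, -0.351, -0.799, -0.208], [-0.662, 0.447, -0.601, 1.446], [0.0, 0.0, 0.0, 1.0]]
top [[530.4, 0.0, 325.9], [0.0, 530.4, 238.1], [0.0, 0.0, 1.0]] [[0.026, -1.0, -0.006, 0.051], [-0.993, -0.025, -0.114, 0.601], [0.113, 0.009, -0.994, 1.102], [0.0, 0.0, 0.0, 1.0]]
{'time': 0.1, 'qpos': array([-1.45000970e+00,  2.87150828e-01,  1.57804054e+00, -2.13641529e-05,
        1.27858320e+00, -1.49996147e-01]), 'dq': array([ 0.00040891, -0.00121305, -0.00331737,  0.00161359, -0.00026944,
       -0.00088724]), 'joint_efforts': array([ 3.70509670e-04, -4.07295871e+01, -2.93699938e+01, -1.46779621e-04,
        3.40399762e-03,  1.21170137e-05]), 'eef_pos': array([ 0.18050648, -0.64979994,  0.23003093]), 'tcp_rot': array([ 9.90847572e-01,  1.34981109e-01,  5.70781971e-06, -1.09099128e-03]), 'contact_force': array([-0.75283525,  0.84219205,  0.60428723]), 'wrist_torque': array([ 0.00651574,  0.02356233, -0.03409489]), 'finger_force': 0.0, 'opening': 1.0017560650854838} 0.0187
```

View pics/top0.png

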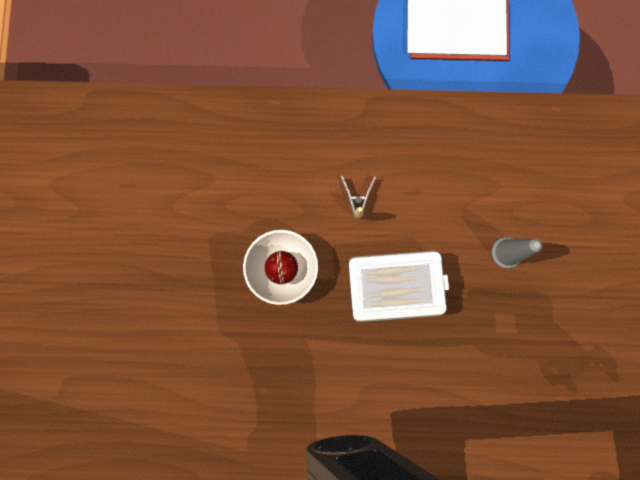

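View pics/scene0.png

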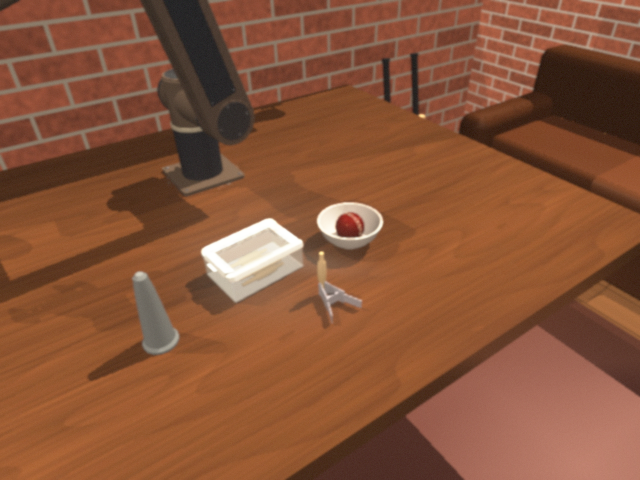

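Top view: box rim centre is near (397,286) with the thumb tab at (446,283). The bowl is at (281,267), the cone foot at (505,252) and the clip at (360,210). The scene view agrees, and the box has free space around it.

```bash
cat > h.py <<'E'
from plant import ctrl
import numpy as np,cv2
from scipy.spatial.transform import Rotation as R
def cloud(n,p,d):
    i=ctrl.camera_info(n);K=i["K"];T=np.linalg.inv(i["camera_from_world"])
    v,u=np.mgrid[:480,:640]
    c=np.stack([(u-K[0,2])/K[0,0]*d,(v-K[1,2])/K[1,1]*d,d,np.ones_like(d)],-1)
    return (c@T.T)[...,:3]
def rel(target):  # tool-axes shift in cm to reach world point
    s=ctrl.get_state();return R.from_quat(s["tcp_rot"]).inv().apply(np.array(target)-s["eef_pos"])*100
E
python3 - <<'E'
from h import *
for n in("top","scene"):
    f=np.load(n+"0.npz");p,d=f["p"].astype(int),f["d"];w=cloud(n,p,d)
    hsv=cv2.cvtColor(f["p"],cv2.COLOR_RGB2HSV)
    m=(w[...,2]>.05)&(w[...,2]<.085)&(d>0)&(hsv[...,1]<60)&(hsv[...,2]>150)
    box=np.zeros((480,640),bool)
    if n=="top": box[240:330,335:455]=1
    else: box[205:300,190:312]=1
    q=w[m&box]; r=cv2.minAreaRect((q[:,:2]*1000).astype(np.float32));print(n,len(q),r,"z",np.percentile(q[:,2],[5,50,95]))
    c=np.array(r[0])/1000
    # box frame: yaw small
    a=np.deg2rad(r[2]); a=(a+np.pi/4)%(np.pi/2)-np.pi/4
    ax=np.array([np.cos(a),np.sin(a)]);ay=np.array([-ax[1],ax[0]])
    print("yaw",a)
    l=np.c_[(q[:,:2]-c)@ax,(q[:,:2]-c)@ay,q[:,2]]
    for nm,k,s,h in(("front",0,-1,.065),("back",0,1,.065),("left",1,1,.095),("right",1,-1,.095)):
        for lo,hi in((.003,.008),(.012,.018)):
            e=h-s*l[:,k]; t=l[(e>lo)&(e<hi)&(abs(l[:,1-k])<.04)]
            print(nm,lo,len(t),np.median(t[:,2]) if len(t) else None)
    if n=="top":
        zc=.066
        for nm,o in(("c",(0,0)),("front",(-.057,0)),("back",(.057,0)),("left",(0,.087)),("right",(0,-.087))):
            P=c+o[0]*ax+o[1]*ay; print(nm,P.round(4),rel([*P,.1]).round(2))
        print("tool yaw",R.from_quat(ctrl.get_state()["tcp_rot"]).as_matrix().round(3))
    for nm,b in (("all",m),):pass
E
```

```text
top 5933 ((501.2682800292969, -86.99317169189453), (132.7085418701172, 200.76698303222656), 6.125900745391846) z [0.05378744 0.06279998 0.0721244 ]
yaw 0.10691713765746258
front 0.003 99 0.07067960136365903
front 0.012 118 0.06769781306333755
back 0.003 95 0.07147088006210378
back 0.012 113 0.0684451786681699
left 0.003 95 0.06541909406028101
left 0.012 109 0.06483990629373082
right 0.003 52 0.06881563220424214
right 0.012 126 0.06970600490532142
c [ 0.5013 -0.087 ] [ 45.96 -45.62  13.12]
front [ 0.4446 -0.0931] [ 40.33 -46.55  13.12]
back [ 0.5579 -0.0809] [ 51.58 -44.69  13.12]
left [ 0.492  -0.0005] [ 47.38 -54.2   13.13]
right [ 0.5106 -0.1735] [ 44.54 -37.04  13.1 ]
tool yaw [[ 0.964  0.267 -0.   ]
 [ 0.267 -0.964  0.002]
 [ 0.    -0.002 -1.   ]]
scene 3593 ((503.6052551269531, -86.85919952392578), (135.07691955566406, 201.97293090820312), 5.747439861297607) z [0.05570043 0.06515682 0.07309713]
yaw 0.10031174914000951
front 0.003 76 0.07157657787451072
front 0.012 77 0.0690779322808549
back 0.003 94 0.07105511354510258
back 0.012 43 0.06974571136414098
left 0.003 42 0.06665321182419542
left 0.012 73 0.06604676512047314
right 0.003 108 0.07108954193484457
right 0.012 60 0.070804429161968
```

```bash
python3 - <<'E'
from h import *
for n,b in(("top",(240,330,335,455)),("scene",(205,300,190,312))):
    f=np.load(n+"0.npz");d=f["d"];w=cloud(n,0,d)
    hsv=cv2.cvtColor(f["p"],cv2.COLOR_RGB2HSV)
    m=(w[...,2]>.061)&(w[...,2]<.085)&(d>0)&(hsv[...,1]<60)&(hsv[...,2]>150)
    bb=np.zeros((480,640),bool);bb[b[0]:b[1],b[2]:b[3]]=1
    q=w[m&bb][:,:2]
    r=cv2.minAreaRect((q*1000).astype(np.float32));print(n,r)
    for a in np.arange(.06,.121,.01):
        ax=np.array([np.cos(a),np.sin(a)]);ay=np.array([-ax[1],ax[0]])
        e=[np.percentile(q@v,[.7,99.3]) for v in(ax,ay)]
        print(round(a,3),[round(float(np.ptp(x)),4) for x in e],(np.mean(e[0])*ax+np.mean(e[1])*ay).round(4))
E
```

```text
top ((500.8820495605469, -86.68128967285156), (132.3148651123047, 199.8065643310547), 5.833715438842773)
0.06 [0.133, 0.196] [ 0.5006 -0.0854]
0.07 [0.1321, 0.196] [ 0.5007 -0.0855]
0.08 [0.1312, 0.1958] [ 0.5008 -0.0854]
0.09 [0.1305, 0.1959] [ 0.5008 -0.0854]
0.1 [0.1305, 0.1958] [ 0.5009 -0.0855]
0.11 [0.1306, 0.1958] [ 0.5009 -0.0854]
0.12 [0.131, 0.1959] [ 0.5009 -0.0854]
scene ((503.6052551269531, -86.85919952392578), (135.07691955566406, 201.97293090820312), 5.747439861297607)
0.06 [0.134, 0.1955] [ 0.5044 -0.087 ]
0.07 [0.133, 0.1955] [ 0.5043 -0.0871]
0.08 [0.132, 0.1956] [ 0.5043 -0.0871]
0.09 [0.1312, 0.1956] [ 0.5044 -0.0871]
0.1 [0.1306, 0.1956] [ 0.5046 -0.0871]
0.11 [0.1306, 0.1958] [ 0.5045 -0.0871]
0.12 [0.1311, 0.196] [ 0.5047 -0.0871]
```

```bash
python3 -m inch '[{"slide":[11,-9.3,0],"turn":0.1,"grip":0},{"slide":[22,-18.7,0],"turn":0.17,"grip":0},{"slide":[33,-28,0],"turn":0.17,"grip":0},{"slide":[44.7,-37.4,0],"turn":0.17,"grip":0},{"slide":[44.7,-37.4,0],"turn":0.17,"grip":0},{"slide":[44.7,-37.4,0],"turn":0.17,"grip":0},{"slide":[44.7,-37.4,0],"turn":0.17,"grip":0},{"slide":[44.7,-37.4,0],"turn":0.17,"grip":0},{"slide":[44.7,-37.4,0],"turn":0.17,"grip":0},{"slide":[44.7,-37.4,0],"turn":0.17,"grip":0},{"slide":[44.7,-37.4,0],"turn":0.17,"grip":0},{"slide":[44.7,-37.4,0],"turn":0.17,"grip":0},{"slide":[44.7,-37.4,2],"turn":0.17,"grip":0},{"slide":[44.7,-37.4,6],"turn":0.17,"grip":0},{"slide":[44.7,-37.4,10],"turn":0.17,"grip":0},{"slide":[44.7,-37.4,10],"turn":0.17,"grip":0},{"slide":[44.7,-37.4,10],"turn":0.17,"grip":0}]' 20
python3 - <<'E'
from h import *
p,d=ctrl.read_camera("scene");cv2.imwrite("pics/s1.png",cv2.resize(p[190:310,150:350,::-1],(800,480)))
s=ctrl.get_state();print(s["time"],s["eef_pos"],R.from_quat(s["tcp_rot"]).as_matrix().round(3),s["contact_force"],s["opening"])
a=.102;ax=np.array([np.cos(a),np.sin(a)]);ay=np.array([-ax[1],ax[0]])
for nm,o in(("right",(0,-.087)),("front",(-.057,0)),("left",(0,.087)),("back",(.057,0))):
    P=np.array([.502,-.0835])+o[0]*ax+o[1]*ay;print(nm,P.round(4),rel([*P,.066]).round(2))
E
```

```text
time: 1.8
eef_pos: [0.5108, -0.1702, 0.131]
tcp_rot: [0.999, 0.05, -0.001, -0.001]
contact_force: [0.8, 0.5, -0.6]
opening: 0.0
finger_force: 0.0
1.85 [ 0.51204515 -0.17096576  0.13285518] [[ 0.995  0.1    0.002]
 [ 0.1   -0.995 -0.001]
 [ 0.002  0.001 -1.   ]] [-0.08409722  0.14877026  0.11942495] 0.006289926482174422
right [ 0.5109 -0.17  ] [-0.12 -0.11  6.69]
front [ 0.4453 -0.0893] [-5.83 -8.8   6.67]
left [0.4931 0.003 ] [ -0.14 -17.51   6.67]
back [ 0.5587 -0.0777] [ 5.57 -8.82  6.68]
```

View pics/s1.png

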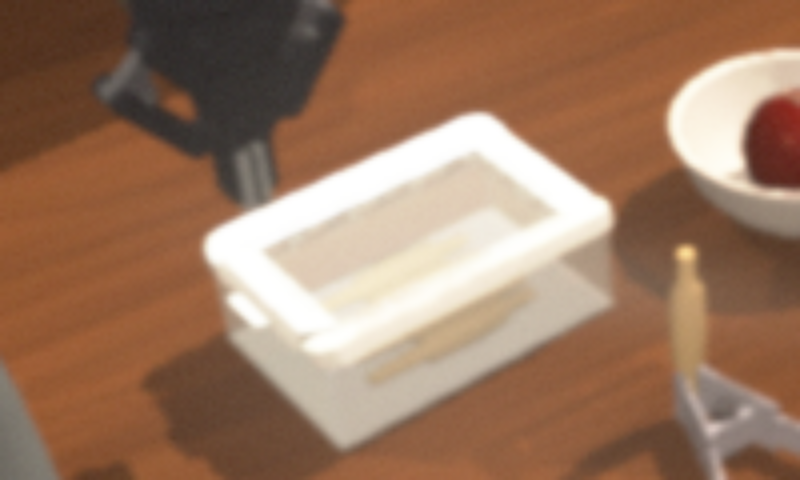

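The crop shows the shut fingers at (245,180), hovering over the right-hand rim side beside the tab at (250,308). I'll lower gently there.

```bash
python3 -m inch '[{"slide":[0,0,2],"turn":0,"grip":0},{"slide":[0,0,4],"turn":0,"grip":0},{"slide":[0,0,5.2],"turn":0,"grip":0},{"slide":[0,0,5.5],"turn":0,"grip":0},{"slide":[0,0,5.8],"turn":0,"grip":0},{"slide":[0,0,6.0],"turn":0,"grip":0},{"slide":[0,0,6.2],"turn":0,"grip":0},{"slide":[0,0,6.3],"turn":0,"grip":0},{"slide":[0,0,6.3],"turn":0,"grip":0}]'; python3 -m inch '[{"slide":[0,0,0.1],"turn":0,"grip":0},{"slide":[0,0,0.2],"turn":0,"grip":0},{"slide":[0,0,0.2],"turn":0,"grip":0}]'
```

```text
time: 2.75
eef_pos: [0.5124, -0.1719, 0.0709]
tcp_rot: [0.999, 0.051, 0.001, 0.002]
contact_force: [-1.1, -1.7, 7.6]
opening: -0.001
finger_force: 3.6
time: 3.05
eef_pos: [0.5123, -0.1712, 0.0675]
tcp_rot: [0.999, 0.05, 0.001, 0.001]
contact_force: [0.5, -1.8, 4.5]
opening: 0.003
finger_force: 2.2
```

```bash
python3 -m inch '[{"slide":[0,0,0.1],"turn":0,"grip":0},{"slide":[0,0,0.1],"turn":0,"grip":0}]'; python3 -m inch '[{"slide":[0,0,0.1],"turn":0,"grip":0},{"slide":[0,0,0.1],"turn":0,"grip":0}]';python3 -m inch '[{"slide":[0,0,0.1],"turn":0,"grip":0},{"slide":[0,0,0.1],"turn":0,"grip":0}]'
```

```text
time: 3.25
eef_pos: [0.5119, -0.1707, 0.0659]
tcp_rot: [0.999, 0.05, 0.001, 0.0]
contact_force: [1.3, -0.7, 4.7]
opening: 0.0
finger_force: 2.2
time: 3.45
eef_pos: [0.5119, -0.1707, 0.0659]
tcp_rot: [0.999, 0.05, 0.0, 0.0]
contact_force: [-2.8, -0.0, 10.0]
opening: 0.001
finger_force: 4.8
time: 3.65
eef_pos: [0.512, -0.1707, 0.0658]
tcp_rot: [0.999, 0.051, 0.0, 0.0]
contact_force: [-4.1, 1.7, 14.8]
opening: -0.003
finger_force: 7.3
```

```bash
python3 -m inch '[{"slide":[0,0,-2],"turn":0,"grip":0},{"slide":[0,0,-4],"turn":0,"grip":0},{"slide":[-2,-3,-4],"turn":0,"grip":0},{"slide":[-4,-6,-4],"turn":0,"grip":0},{"slide":[-5.7,-8.7,-4],"turn":0,"grip":0},{"slide":[-5.7,-8.7,-4],"turn":0,"grip":0},{"slide":[-5.7,-8.7,-4],"turn":0,"grip":0},{"slide":[-5.7,-8.7,-2.5],"turn":0,"grip":0},{"slide":[-5.7,-8.7,-1.4],"turn":0,"grip":0},{"slide":[-5.7,-8.7,-1.1],"turn":0,"grip":0},{"slide":[-5.7,-8.7,-0.8],"turn":0,"grip":0},{"slide":[-5.7,-8.7,-0.6],"turn":0,"grip":0},{"slide":[-5.7,-8.7,-0.4],"turn":0,"grip":0},{"slide":[-5.7,-8.7,-0.2],"turn":0,"grip":0},{"slide":[-5.7,-8.7,-0.1],"turn":0,"grip":0},{"slide":[-5.7,-8.7,-0.1],"turn":0,"grip":0}]'; python3 -m inch '[{"slide":[0,0,0.1],"turn":0,"grip":0},{"slide":[0,0,0.1],"turn":0,"grip":0}]'
```

```text
time: 5.25
eef_pos: [0.4464, -0.0902, 0.0659]
tcp_rot: [0.999, 0.05, -0.0, 0.0]
contact_force: [-4.4, 0.7, 10.0]
opening: 0.0
finger_force: 5.1
time: 5.45
eef_pos: [0.4464, -0.0903, 0.0658]
tcp_rot: [0.999, 0.051, -0.001, 0.0]
contact_force: [-8.6, 1.6, 16.4]
opening: -0.002
finger_force: 8.2
```

```bash
python3 - <<'E'
from h import *
p,d=ctrl.read_camera("scene");cv2.imwrite("pics/s2.png",cv2.resize(p[190:310,150:350,::-1],(800,480)))
E
```

```text
(no output)
```

View pics/s2.png

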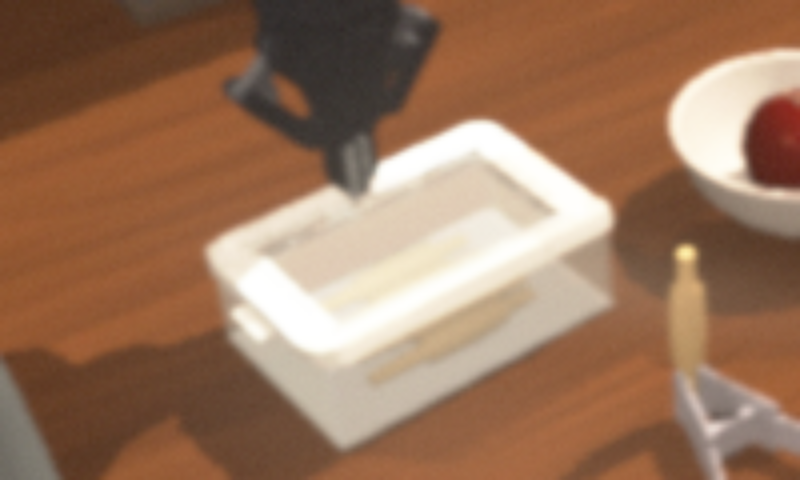

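The crop shows the fingertips at (357,190) on the front side, which lies flat. The right side is also down and the box hasn't moved. Left side next.

```bash
python3 -m inch '[{"slide":[0,0,-2],"turn":0,"grip":0},{"slide":[0,0,-4],"turn":0,"grip":0},{"slide":[2,-3,-4],"turn":0,"grip":0},{"slide":[4,-6,-4],"turn":0,"grip":0},{"slide":[5.7,-8.7,-4],"turn":0,"grip":0},{"slide":[5.7,-8.7,-4],"turn":0,"grip":0},{"slide":[5.7,-8.7,-4],"turn":0,"grip":0},{"slide":[5.7,-8.7,-2.5],"turn":0,"grip":0},{"slide":[5.7,-8.7,-1.4],"turn":0,"grip":0},{"slide":[5.7,-8.7,-1.1],"turn":0,"grip":0},{"slide":[5.7,-8.7,-0.8],"turn":0,"grip":0},{"slide":[5.7,-8.7,-0.6],"turn":0,"grip":0},{"slide":[5.7,-8.7,-0.4],"turn":0,"grip":0},{"slide":[5.7,-8.7,-0.2],"turn":0,"grip":0},{"slide":[5.7,-8.7,-0.1],"turn":0,"grip":0},{"slide":[5.7,-8.7,-0.1],"turn":0,"grip":0}]'
```

```text
time: 7.1
eef_pos: [0.4941, 0.0025, 0.0659]
tcp_rot: [0.999, 0.051, -0.0, 0.0]
contact_force: [-3.4, -0.3, 8.1]
opening: -0.001
finger_force: 4.0
```

```bash
python3 -m inch '[{"slide":[0,0,0.1],"turn":0,"grip":0},{"slide":[0,0,0.1],"turn":0,"grip":0},{"slide":[0,0,-2],"turn":0,"grip":0},{"slide":[0,0,-4],"turn":0,"grip":0},{"slide":[2,3,-4],"turn":0,"grip":0},{"slide":[4,6,-4],"turn":0,"grip":0},{"slide":[5.7,8.7,-4],"turn":0,"grip":0},{"slide":[5.7,8.7,-4],"turn":0,"grip":0},{"slide":[5.7,8.7,-4],"turn":0,"grip":0},{"slide":[5.7,8.7,-2.5],"turn":0,"grip":0},{"slide":[5.7,8.7,-1.4],"turn":0,"grip":0},{"slide":[5.7,8.7,-1.1],"turn":0,"grip":0},{"slide":[5.7,8.7,-0.8],"turn":0,"grip":0},{"slide":[5.7,8.7,-0.6],"turn":0,"grip":0},{"slide":[5.7,8.7,-0.4],"turn":0,"grip":0},{"slide":[5.7,8.7,-0.2],"turn":0,"grip":0},{"slide":[5.7,8.7,-0.1],"turn":0,"grip":0},{"slide":[5.7,8.7,0],"turn":0,"grip":0},{"slide":[5.7,8.7,0],"turn":0,"grip":0}]'
```

```text
time: 9.0
eef_pos: [0.56, -0.078, 0.0659]
tcp_rot: [0.999, 0.05, 0.001, -0.0]
contact_force: [-2.3, 2.1, 7.5]
opening: 0.002
finger_force: 4.1
```

Down at 65.9 mm here too. I'll press slightly more, then retreat straight up and back to look.

```bash
python3 -m inch '[{"slide":[0,0,0.1],"turn":0,"grip":0},{"slide":[0,0,0.1],"turn":0,"grip":0}]'; python3 -m inch '[{"slide":[0,0,-3],"turn":0,"grip":0},{"slide":[0,0,-7],"turn":0,"grip":0},{"slide":[0,0,-11],"turn":0,"grip":0},{"slide":[0,0,-15],"turn":0,"grip":0},{"slide":[0,0,-16],"turn":0,"grip":0},{"slide":[-4,4,-16],"turn":0,"grip":0},{"slide":[-8,8,-16],"turn":0,"grip":0},{"slide":[-12,13,-16],"turn":0,"grip":0},{"slide":[-16,18,-16],"turn":0,"grip":0},{"slide":[-20,23,-16],"turn":0,"grip":0},{"slide":[-20,27,-16],"turn":0,"grip":0},{"slide":[-20,32,-16],"turn":0,"grip":0},{"slide":[-20,36,-16],"turn":0,"grip":0},{"slide":[-20,36,-16],"turn":0,"grip":0},{"slide":[-20,36,-16],"turn":0,"grip":0},{"slide":[-20,36,-16],"turn":0,"grip":0}]'
python3 - <<'E'
from h import *
a=.102;ax=np.array([np.cos(a),np.sin(a)]);ay=np.array([-ax[1],ax[0]]);c=np.array([.502,-.0835])
ims=[]
for n,b in(("top",(220,340,300,500)),("scene",(190,310,150,350))):
    D=[]
    for _ in range(4):
        p,d=ctrl.read_camera(n);D.append(np.where(d>0,d,np.nan))
    D=np.nanmedian(D,0)
    ims.append(cv2.resize(p[b[0]:b[1],b[2]:b[3],::-1],(500,300)))
    for tag,dd in(("before",np.load(n+"0.npz")["d"]),("after",D)):
        w=cloud(n,0,np.nan_to_num(dd)).reshape(-1,3);x,y=(w[:,:2]-c)@ax,(w[:,:2]-c)@ay
        o=[]
        for u,v in((-x,y),(x,y),(y,x),(-y,x)):
            h=.065 if len(o)<2 else .095
            for lo,hi in((.003,.009),(.012,.019)):
                k=(u<h-lo)&(u>h-hi)&(abs(v)<.035)&(w[:,2]>.05)&(w[:,2]<.09);o.append(round(float(np.median(w[k,2]))*1000,1))
        print(n,tag,"front,back,left,right outer/inner",o)
cv2.imwrite("pics/end.png",np.vstack(ims));print(ctrl.get_state()["time"])
E
```

```text
time: 9.2
eef_pos: [0.5601, -0.078, 0.0659]
tcp_rot: [0.999, 0.05, 0.0, -0.0]
contact_force: [-3.4, 2.5, 12.5]
opening: 0.002
finger_force: 6.3
time: 10.8
eef_pos: [0.3958, -0.4561, 0.2215]
tcp_rot: [0.999, 0.05, -0.001, -0.001]
contact_force: [0.7, 1.2, 0.5]
opening: 0.002
finger_force: 0.0
top before front,back,left,right outer/inner [70.0, 66.9, nan, nan, 65.2, 65.7, 71.0, 68.5]
top after front,back,left,right outer/inner [65.2, 65.2, nan, nan, 65.2, 65.5, 65.3, 65.0]
scene before front,back,left,right outer/inner [71.7, 69.2, nan, nan, 66.4, 66.7, 72.3, 69.0]
scene after front,back,left,right outer/inner [66.6, 66.7, nan, nan, 66.5, 66.5, 66.5, 66.6]
11.2
  return _methods._mean(a, axis=axis, dtype=dtype,
  ret = ret.dtype.type(ret / rcount)
```

View pics/end.png

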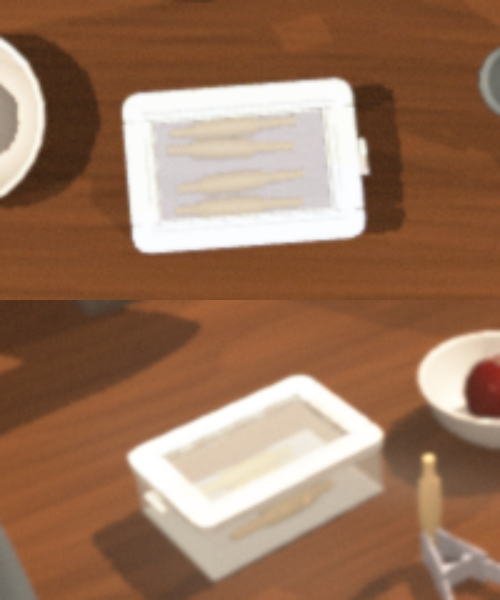

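Both crops show the rim as a flat frame all round, at (245,165) from above, with the neighbours in place. The back's NaN comes from a wrong half-width in my script, so I'll check the back and how still the bystanders are.

```bash
python3 - <<'E'
from h import *
a=.102;ax=np.array([np.cos(a),np.sin(a)]);ay=np.array([-ax[1],ax[0]]);c=np.array([.502,-.0835])
for n in("top","scene"):
    p,d=ctrl.read_camera(n);f=np.load(n+"0.npz")
    for dd in(f["d"],d):
        w=cloud(n,0,dd).reshape(-1,3);x,y=(w[:,:2]-c)@ax,(w[:,:2]-c)@ay;z=w[:,2]
        print(n,"back",[round(float(np.median(z[(x<.065-l)&(x>.065-h)&(abs(y)<.07)&(z>.05)&(z<.09)]))*1000,1) for l,h in((.003,.009),(.012,.019))])
    for im in(f["p"],p):
        g=im.astype(int);red=(g[...,0]>90)&(g[...,1]<40)&(g[...,2]<40)
        if n=="top":red[:, :240]=0;red[:,325:]=0;red[:225]=0;red[310:]=0
        else:red[:200]=0;red[245:]=0;red[:,:320]=0;red[:,380:]=0
        v,u=np.nonzero(red);print("ball px",u.mean().round(1),v.mean().round(1),len(u))
    if n=="top":
        for nm,(r0,r1,c0,c1) in dict(clip=(170,225,335,385),cone=(235,270,488,545),bowl=(225,310,240,322)).items():
            A,B=[cv2.cvtColor(q[r0:r1,c0:c1],cv2.COLOR_RGB2GRAY).astype(np.float32) for q in(f["p"],p)]
            print(nm,cv2.phaseCorrelate(A,B,cv2.createHanningWindow(A.shape[::-1],cv2.CV_32F)))
E
```

```text
top back [71.4, 68.4]
top back [65.2, 65.3]
ball px 279.0 266.9 441
ball px 277.1 266.7 372
clip ((0.03697630980081712, 0.034318067584990786), 0.9866830250422159)
cone ((0.015509322690537175, 0.1492643742944324), 1.01884567560973)
bowl ((0.09258642360581604, -0.08663403823355509), 0.9618298544707121)
scene back [56.2, 69.3]
scene back [66.3, 66.6]
ball px 349.2 230.6 60
ball px 347.0 227.9 101
```

```bash
python3 -c "
from plant import ctrl
print(ctrl.sign_off())"
```

```text
the job is handed in; nothing more can be done
None
```

All four sides of the lid's rim are pressed shut and lie flat at about 66 mm, the box and its neighbours show no visible shift, the arm is clear, and the job is handed in at about 11 s.

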